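Index a wheel-drilling fixture by feel and lock it

TASK

The wheel-drilling fixture bolted to the bench stands unlocked between stations. Turn its black bar knob clockwise (seen from above) and feel for the spring ball dropping into the notch of the index plate hidden in the housing: the turning torque dips there. Leave the knob in that notch, then slide the lock bolt in by its black ball handle until it is fully home, so that the wheel is locked for drilling. The bolt needs only a light push when the notch is right: never force it against the index plate, and leave the things lying about where they are.

Things in the scene. Friction and masses are not known exactly. Their poses are not given: they have to be found in the camera images.
- fixture: Grey cast fixture, fixed to the bench. Origin: on the spindle axis at bench height, z up. Base plate 150 x 170 x 12 mm (x -70..80, y -97..73), round housing 100 mm across, 56 mm high; above it, turning with the knob, a bright steel wheel blank 82 mm across (top z = 72 mm). On the -y side the bolt guide, a block x -17..17, y -84..-44, z 11..41 mm.
- drill_bush (a point): Top of the steel drill bush, 17 mm across, 93 mm above the bench, in a bracket arm that reaches over the wheel's rim from a column behind the housing on the fixture's +x side (column x 54..78, y -20..20 mm from the spindle axis, arm 30 mm wide). Fixed; nothing of it is higher than 93 mm.
- housing_top (a point): Spindle axis at the housing's top, z = 56 mm. The index plate is hidden inside. Within about 0.08 rad of its notch a spring ball draws the knob to the notch's centre: turning slowly clockwise, the resisting torque dips 0.2 to 0.6 N m below its running level (knob drawn forward), is nil at the centre, and rises to 0.7 to 1 N m past it. A knob let go in the notch centres itself; one that has overrun it must be turned back.
- knob_grip (a point): Centre of the black bar knob on top of the spindle, on its axis, 125 mm above the bench. The bar is 50 mm long (this frame's x axis), 14 mm thick (y) and stands from z = 106 to 142 mm; under it a round collar 32 mm across (z 100..107 mm). z up. Can be gripped from above across the 14 mm and turned without regrasping.
- index_knob (a joint): Turn of the knob, rad, growing clockwise seen from above; within 0.12 of 0 at the start (at 0 the bar lies along the fixture's x axis); no end stops in use. Outside the notch it turns against a slightly uneven friction of 0.1 to 0.25 N m and stays where it is left. The notch lies 0.3 to 1.4 rad clockwise of the start; where exactly is unknown.
- bolt_handle (a point): Centre of the black ball handle of the lock bolt, ball 22 mm across, 74 mm above the bench, on a post 9 mm thick standing on the bolt (bolt axis at z = 26 mm, shoulder 16 mm across). Drawn out, as at the start, it is 112 mm from the spindle axis on the fixture's -y side; home, 92 mm. Push it towards the spindle (fixture's +y).
- lock_bolt (a joint): Slide of the lock bolt, m, towards fixture +y: 0 drawn out (start), 0.020 fully home at a solid end stop. It slides with about 3 N and stays where it is left. Its 5 mm nose enters a 7 mm slot of the hidden index plate only when the knob is in the notch; otherwise it stops dead against the plate after 3 to 6 mm, and pressing it on the plate with over 30 N ruins it.
- oil_bottle_mid (a point): Half-way up the white oil bottle with a red spout, 32 mm across and 90 mm high, standing near the fixture; leave it.
- driver_mid (a point): Middle of the small screwdriver, red handle, 120 mm long and 17 mm thick, lying near the fixture; leave it.
- blank_mid (a point): Half-way up a spare steel wheel blank, a disc 82 mm across and 12 mm high, lying near the fixture; leave it.

How it is judged:
By the outcome, as a careful person would: the job done as asked, in the order asked, and still so for the second after the job is handed in, with the robot touching nothing.
It also fails if it takes over 70 s, if anything falls off the work surface, if the arm or the gripper's body presses on something with over 40 N, if the wrist force passes 120 N, or if a joint passes its speed limit or range.

ROBOT

A 6-joint arm with a two-finger parallel gripper is mounted at the origin on a cart in front of the work surface, level with it; the furniture and walls round the work are solid. World frame = base frame: x ahead of the robot, y to its left, z up, the work surface at z = 0. Lengths are in mm, angles in rad, forces in N, time in s.
With the tool pointing down it reaches from about 300 to 850 mm from the base axis. Payload 4.2 kg.
Tool frame: the origin (TCP) lies at the very end of the fingers, on their centre line; the grasp point (between the pads) lies 19 mm behind it; z points along the fingers, y is the line along which they close (so a half turn about z gives the same grasp; the last joint's range is limited). The gripper opens to 91 mm and grips with 3 to 60 N. Pads are 32 mm wide; open, the fingers measure 118 mm over their backs; the gripper's body (76 mm by 178 mm) begins 60 mm behind the grasp point.
Start: joints at [1.201, 0.32, 1.565, -0, 1.257, -0.02], TCP at [197.061, 540.194, 213.976] pointing down, gripper open.
Joint ranges: [-3.11, 3.11], [-0.84, 2.01], [0.21, 2.61], [-1.34, 4.49], [0.05, 2.63], [-2.56, 2.56]. Speed limits (rad/s): [2.57, 2.57, 3.14, 3.14, 3.14, 3.14].

INTERFACE

Orientations are given as [roll, pitch, yaw] about the fixed x, y, z axes, in that order (R = Rz(yaw) Ry(pitch) Rx(roll)).
In Python, from bench import ctrl, optics, spotter gives the robot as it stands.
- The arm moves only by the tool move_arm, never from a script. Its argument "plan" is a list of rows, each a list of 7 numbers: the shift along the tool's x, y, z in units of 50 mm (1.0 is 50 mm), then the turn, a rotation vector about the tool's x, y, z in units of 8 degrees (1.0 is 8 degrees), then the finger opening in mm, from 0 to 91.2. A call has 1 to 10 rows; each row is the pose to reach, as a shift and turn from the pose commanded when the call began, along the tool's axes at that moment; what a row does not reach only later rows make up. A row lasts 1/8 s, in which the tool goes at most 62.5 mm and 10.7 degrees, less where a joint would pass 70% of its speed; a pose out of reach is approached as far as the arm can. A call with a gripper value outside its range is refused whole. The fingers move at their own pace and stop on an object; "grip_force" is the grip in N (left out, the last holds). Time passes only in rows, so rows that repeat a pose let the fingers close. It gives the time, the measured TCP pose, the force, the opening and the grip force at its end, in the units of the state.
- ctrl.sense(): the state, without advancing time (a new reading comes with each control period).
- optics.capture(name): name is "scene" or "top" or "wrist"; returns the picture (400x640x3 uint8, red, green, blue); there is no depth.
- optics.camera_info(name): a dict with "intrinsics" (3x3 intrinsics, pixels), "k1" (the pictures are not rectified: a ray, as slopes to the right and down, at radius r is drawn at 1 + k1 r^2 times it, then the intrinsics apply), "R" (3x3) and "t" (3): a world point X has camera coordinates R X + t. Camera axes: x right, y down, z forward; pixel columns grow to the right and rows downward; lengths in mm; the calibration is good to about 2 mm. A picture is of the moment at which its call begins: read the wrist's pose just before it. camera_info takes no time and is no camera call; for the wrist camera it gives the pose at the moment of the call.
- ctrl.hand_in(): hands the job in; it is judged then, once.
Trained networks look in the newest picture that a camera, given by its name, has taken for a name from the list of things; names that differ only in an ending like _2 or _b are one class to them, and where a whole thing is asked for, a point or a joint stands for the part that bears it (a point fixed in the world has none). Each returns a list of dicts, best first, with "p" (0 to 1); they miss things now and then, are a little off and sometimes report something else, mostly with a low value. They report only what shows in the picture. A call takes as long as a camera call.
- spotter.silhouettes(camera, target): "mask" (400x640 bool, what is visible of it).
- spotter.mark_of(camera, target): "location" ([x, y, z] in mm, in the coordinates of the camera as it stood for that picture, good to about 4 mm: a listed point, or the origin of a listed thing).
The state is a dict: "time_s": time; "joints": joint angles; "joint_velocities": joint speeds; "effort": joint torques, N m; "ee_pos": TCP position; "tool_rot": TCP orientation; "contact_force": force on the tool from outside, world axes, zero at the start; "ft_torque": the same for the moment, N m; "opening": finger opening in mm; "grip_force": force on a finger pad.
Only numpy, scipy, OpenCV 4.12 (cv2) and the standard library are available. Lean on these libraries where they do the work, as an engineer would, in place of code of your own. Each camera call takes 0.05 s, during which the arm holds its last target. There are 200 camera calls.

## Working session

There is one attempt and no reset: what is moved stays moved. The work goes in short steps, Python scripts to look and compute and a tool call to move; the robot and the scene stay as the last step left them, time stands still between calls to the robot, and variables do not carry over. Pictures are saved under pics/ and viewed, at most 10 in all, crops included, and the job is handed in when it is done.

Besides the shell and the picture viewer there is one more tool, called after "Emit:" as name(argument=value, ...), one argument or row to a line, values as JSON. move_arm: Moves the arm, as the interface text tells. Its arguments: {"type":"object","properties":{"plan":{"type":"array","items":{"type":"array","items":{"type":"number"}}},"grip_force":{"type":"number"}},"required":["plan"]}

```bash
ls; mkdir -p pics; cat > h.py <<'E'
import numpy as np, cv2
from bench import ctrl, optics, spotter
def toworld(cam,p):
    i=optics.camera_info(cam); R=np.array(i["R"]);t=np.array(i["t"])
    return R.T@(np.array(p)-t)
def proj(cam,X):
    i=optics.camera_info(cam); R=np.array(i["R"]);t=np.array(i["t"]);K=np.array(i["intrinsics"])
    c=(R@np.atleast_2d(X).T).T+t; s=c[:,:2]/c[:,2:]; s=s*(1+i["k1"]*(s**2).sum(1,keepdims=True))
    return s@K[:2,:2].T+K[:2,2]
def ray_at_z(cam,px,z):
    i=optics.camera_info(cam); R=np.array(i["R"]);t=np.array(i["t"]);K=np.array(i["intrinsics"])
    d=np.linalg.solve(K[:2,:2],np.array(px,float)-K[:2,2]); s=d.copy()
    for _ in range(20): s=d/(1+i["k1"]*(s@s))
    v=R.T@np.array([s[0],s[1],1]); o=-R.T@t
    return o+v*(z-o[2])/v[2]
E
python3 - <<'E'
from h import *
for c in ("scene","top","wrist"):
    cv2.imwrite(f"pics/{c}0.png",optics.capture(c)[:,:,::-1])
    for n in ("fixture","drill_bush","housing_top","knob_grip","bolt_handle","oil_bottle_mid","driver_mid","blank_mid"):
        r=spotter.mark_of(c,n)
        print(c,n,[(np.round(toworld(c,q["location"]),1).tolist(),round(q["p"],2)) for q in r[:2]])
s=ctrl.sense();print(s)
E
```

```text
pics
scene fixture [([588.9, 84.9, 4.1], 0.83)]
scene drill_bush [([619.3, 86.6, 87.7], 0.96)]
scene housing_top [([588.2, 81.0, 55.8], 0.68)]
scene knob_grip []
scene bolt_handle [([594.4, -23.3, 71.5], 0.66), ([585.0, 87.6, 122.9], 0.34)]
scene oil_bottle_mid [([730.5, 27.7, 47.9], 0.56)]
scene driver_mid [([628.2, 218.3, 8.3], 0.82), ([591.3, 87.1, 3.6], 0.38)]
scene blank_mid [([740.4, 159.2, 7.1], 0.57)]
top fixture [([584.1, 83.6, -0.7], 0.92)]
top drill_bush [([617.6, 86.6, 93.6], 0.87)]
top housing_top [([590.0, 87.8, 52.3], 0.81), ([592.0, -28.8, 69.5], 0.7)]
top knob_grip [([591.6, 87.0, 124.2], 0.97)]
top bolt_handle [([594.0, -28.0, 71.2], 0.66)]
top oil_bottle_mid [([731.6, 17.1, 41.7], 0.59)]
top driver_mid [([627.7, 215.9, 6.3], 0.53), ([588.1, 83.8, 55.8], 0.36)]
top blank_mid [([735.2, 161.3, 5.6], 0.92)]
wrist fixture []
wrist drill_bush []
wrist housing_top []
wrist knob_grip []
wrist bolt_handle []
wrist oil_bottle_mid []
wrist driver_mid []
wrist blank_mid []
{'time_s': 1.35, 'joints': array([ 1.20098573e+00,  3.19614971e-01,  1.56444170e+00,  3.33260622e-06,
        1.25736247e+00, -2.00019402e-02]), 'joint_velocities': array([-0.00014307,  0.00100751, -0.00210827, -0.00073502,  0.00216859,
        0.00019385]), 'effort': array([-2.03663396e-03, -4.12358487e+01, -2.32225585e+01,  7.27309054e-02,
        3.76727327e-02,  1.14869837e-05]), 'ee_pos': array([197.08318157, 540.23136655, 213.99001514]), 'tool_rot': array([3.14141912e+00, 3.00463479e-07, 2.79178297e+00]), 'contact_force': array([-0.14401257, -0.42208861, -0.1519488 ]), 'ft_torque': array([ 0.01531005,  0.01915432, -0.02050521]), 'grip_force': 0.0, 'opening': 91.29095395375042}
```

View pics/top0.png

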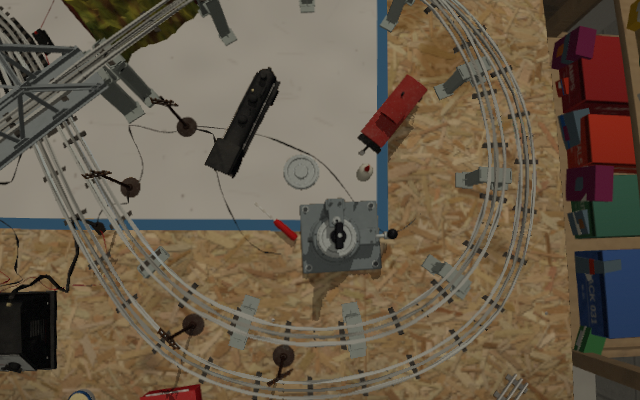

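View pics/scene0.png

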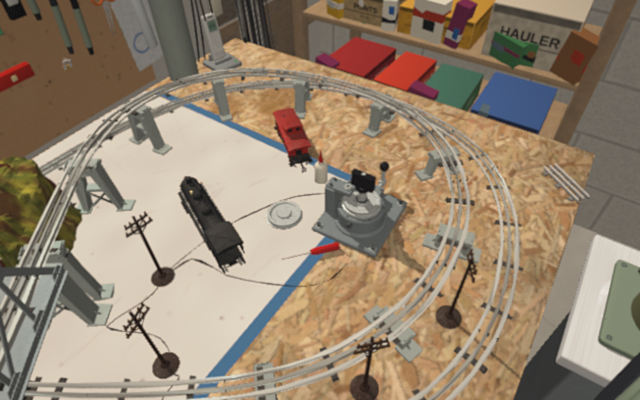

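Top view: fixture knob at about (339,235), ball handle at (392,234), bush side up (+x world), red spout at (366,172), driver at (285,230), spare blank at (301,172). The fixture's axes are nearly parallel to the world's. I'll go above it for a close look.

```bash
cat >> h.py <<'E'
from scipy.spatial.transform import Rotation as Ro
def row(pos,yaw,tilt=None):
    s=ctrl.sense(); R0=Ro.from_euler("xyz",s["tool_rot"]); R1=Ro.from_euler("xyz",[np.pi,0,yaw])
    d=R0.inv().apply(np.array(pos)-s["ee_pos"])/50
    w=np.degrees((R0.inv()*R1).as_rotvec())/8
    return np.round(d,3).tolist()+np.round(w,3).tolist()
def st():
    s=ctrl.sense(); print("t",round(s["time_s"],2),"p",np.round(s["ee_pos"],2),"rot",np.round(s["tool_rot"],4),"F",np.round(s["contact_force"],2),"M",np.round(s["ft_torque"],3),"op",round(s["opening"],1),"g",round(s["grip_force"],1),"q6",round(s["joints"][5],3))
E
python3 - <<'E'
from h import *
print(row([197,540,320],2.79)); print(row([500,40,300],3.14159))
E
```

```text
[-0.0, -0.005, -2.12, 0.001, 0.0, 0.013]
[-9.12, -7.322, -1.721, 0.001, 0.0, -2.505]
```

Emit:
move_arm(
  plan=[
    [0, 0, -1.1, 0, 0, 0, 91],
    [-0.5, -0.4, -2.1, 0, 0, 0, 91],
    [-1.6, -1.3, -2.1, 0, 0, -0.5, 91],
    [-2.6, -2.1, -2, 0, 0, -1, 91],
    [-3.6, -2.9, -2, 0, 0, -1.5, 91],
    [-4.6, -3.7, -2, 0, 0, -2, 91],
    [-5.6, -4.5, -1.9, 0, 0, -2.5, 91],
    [-6.7, -5.4, -1.9, 0, 0, -2.5, 91],
    [-7.8, -6.3, -1.8, 0, 0, -2.5, 91],
    [-9.1, -7.3, -1.7, 0, 0, -2.5, 91],
  ],
)

```text
time_s: 2.6
ee_pos: [472.8, 83.5, 302.3]
tool_rot: [3.141, 0.001, 3.141]
contact_force: [0.6, 0.2, 0.3]
opening: 91.2
grip_force: 0.0
```

```bash
python3 - <<'E'
from h import *
st()
i=optics.camera_info("wrist"); print(-np.array(i["R"]).T@i["t"], np.array(i["R"]).T[:,2])
cv2.imwrite("pics/w1.png",optics.capture("wrist")[:,:,::-1])
for n in ("fixture","drill_bush","housing_top","knob_grip","bolt_handle"):
    r=spotter.mark_of("wrist",n)
    print(n,[(np.round(toworld("wrist",q["location"]),1).tolist(),round(q["p"],2)) for q in r[:2]])
E
```

```text
t 2.6 p [472.81  83.46 302.3 ] rot [3.1410e+00 1.2000e-03 3.1406e+00] F [0.56 0.2  0.25] M [ 0.082 -0.073  0.033] op 91.2 g 0.0 q6 -1.419
[402.64881943  84.12144661 472.66345947] [ 2.53258733e-01  9.29727895e-04 -9.67398134e-01]
fixture [([588.7, 82.4, -2.6], 0.93)]
drill_bush [([622.0, 85.1, 91.0], 0.81)]
housing_top [([586.3, 85.8, 59.0], 0.66)]
knob_grip [([588.9, 91.3, 125.9], 0.81)]
bolt_handle [([588.4, -21.8, 70.2], 0.48)]
```

View pics/w1.png

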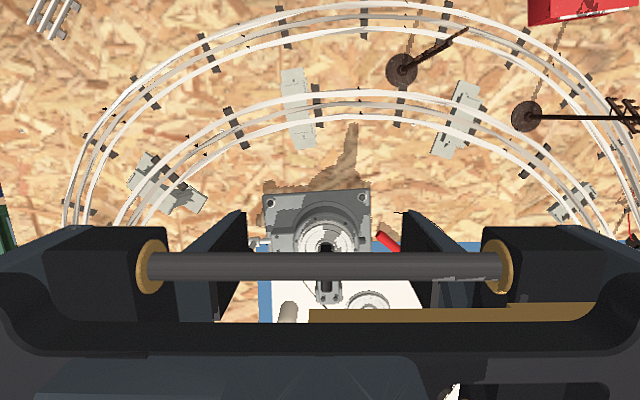

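The wrist view shows the fixture at (315,220), with the knob hidden behind the gripper's cross bar and the drill arm at (330,285). I'll move 170 mm further out so the knob comes into the clear.

Emit:
move_arm(
  plan=[
    [-1.1, -0.2, 0, 0, 0, 0, 91],
    [-2.2, -0.5, 0, 0, 0, 0, 91],
    [-3.4, -0.9, 0, 0, 0, 0, 91],
    [-3.4, -0.9, 0, 0, 0, 0, 91],
    [-3.4, -0.9, 0, 0, 0, 0, 91],
  ],
)

```text
time_s: 3.52
ee_pos: [641.3, 42.0, 301.8]
tool_rot: [3.141, -0.001, -3.14]
contact_force: [0.7, 0.1, -0.1]
opening: 90.7
grip_force: 0.0
```

```bash
python3 - <<'E'
from h import *
st()
im=optics.capture("wrist")
cv2.imwrite("pics/w2.png",im[:,:,::-1])
for n in ("fixture","drill_bush","housing_top","knob_grip","bolt_handle"):
    r=spotter.mark_of("wrist",n)
    print(n,[(np.round(toworld("wrist",q["location"]),1).tolist(),round(q["p"],2)) for q in r[:2]])
for n in ("index_knob","bolt_handle","knob_grip","lock_bolt"):
  for m in spotter.silhouettes("wrist",n)[:1]:
    v,u=np.nonzero(m["mask"]); print(n,m["p"],len(u),u.min(),u.max(),v.min(),v.max())
c=im[20:230,180:460]; cv2.imwrite("pics/w2c.png",cv2.resize(c,None,fx=2.8,fy=2.8,interpolation=2)[:,:,::-1])
E
```

```text
t 3.52 p [641.28  41.96 301.77] rot [ 3.1411e+00 -1.3000e-03 -3.1402e+00] F [ 0.7   0.13 -0.11] M [0.04  0.006 0.038] op 90.7 g 0.0 q6 -1.525
fixture [([585.8, 86.6, -1.5], 0.81)]
drill_bush [([621.9, 85.1, 92.0], 0.97), ([594.0, -24.0, 72.9], 0.54)]
housing_top [([588.8, 86.4, 60.4], 0.71), ([733.6, 19.1, 45.9], 0.5)]
knob_grip []
bolt_handle [([594.3, -24.1, 73.2], 0.78)]
index_knob 0.97 2836 327 388 97 157
bolt_handle 0.86 347 263 294 126 142
knob_grip 0.67 2926 327 388 95 156
lock_bolt 0.74 368 263 294 126 143
```

View pics/w2c.png

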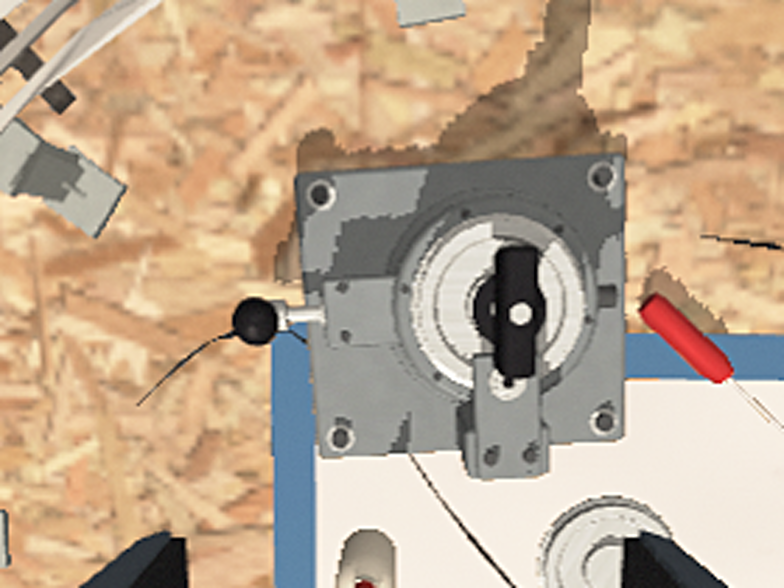

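The crop shows the bar knob centred near (517,312) in the crop, nearly upright in the image, with the ball handle at (256,320), the bush under the bar's lower end at (507,383), and the base plate corners clear.

```bash
python3 - <<'E'
from h import *
f=lambda cx,cy:(180+cx/2.8,20+cy/2.8)
P=lambda cx,cy,z:ray_at_z("wrist",f(cx,cy),z)
a,b=P(517,247,142),P(514,376,142); print("bar",a,b,np.linalg.norm(a-b),(a+b)/2,np.arctan2(*(b-a)[[1,0]]))
print("dot",P(520,314,142))
h=P(256,320,74);print("ball",h)
H=[P(297,174,12),P(623,153,12),P(623,438,12),P(320,457,12)]
for q in H: print(np.round(q,1))
# fit pose
import itertools
L=np.array([[-70,-97],[-70,73],[80,73],[80,-97]]);L=np.vstack([L,[0,-112],[0,0]])
W=np.vstack([np.array(H)[:,:2],h[:2],((a+b)/2)[:2]])
lc,wc=L.mean(0),W.mean(0);M=(W-wc).T@(L-lc);U,S,V=np.linalg.svd(M);R=U@V
print("yaw",np.arctan2(R[1,0],R[0,0]),"origin",wc-R@lc); print(np.round(W-(L@R.T+wc-R@lc),1))
o=wc-R@lc; print("handle",R@[0,-112]+o,"home",R@[0,-92]+o)
m=spotter.silhouettes("wrist","index_knob")[0]["mask"].astype(np.uint8)
print(cv2.minAreaRect(cv2.findNonZero(m)))
E
```

```text
bar [565.35695553  83.4757539  142.        ] [613.29925264  83.82897251 142.        ] 47.943598268228826 [589.32810408  83.65236321 142.        ] 0.007367444569401546
dot [589.83170365  85.37795495 142.        ]
ball [596.1243578  -26.06142331  74.        ]
[527.  -12.6  12. ]
[516.9 152.4  12. ]
[663.6 161.4  12. ]
[674.   -4.5  12. ]
yaw 0.06020237837926085 origin [589.56010477  85.45896646]
[[ 1.5  3. ]
 [ 1.6 -1.8]
 [-1.5 -1.7]
 [-1.2  2. ]
 [-0.2  0.3]
 [-0.2 -1.8]]
handle [596.29869895 -26.33813256] home [595.09537856  -6.37436488]
((357.36578369140625, 126.22467041015625), (59.04221725463867, 60.978885650634766), 83.9909896850586)
```

```bash
python3 - <<'E'
from h import *
st(); print(row([589.6,85,165],np.pi)); print(row([589.6,85,112],np.pi))
E
```

```text
t 4.08 p [641.82  40.21 302.22] rot [3.1415e+00 2.0000e-04 3.1409e+00] F [-0.27  0.17 -0.09] M [0.056 0.028 0.044] op 91.2 g 0.0 q6 -1.525
[1.046, 0.895, 2.744, 0.001, 0.002, -0.005]
[1.046, 0.895, 3.804, 0.001, 0.002, -0.005]
```

Emit:
move_arm(
  plan=[
    [0.5, 0.5, 0.8, 0, 0, 0, 70],
    [1.05, 0.93, 1.7, 0, 0, 0, 60],
    [1.05, 0.93, 2.5, 0, 0, 0, 50],
    [1.05, 0.93, 2.8, 0, 0, 0, 50],
    [1.05, 0.93, 2.8, 0, 0, 0, 50],
    [1.05, 0.93, 2.8, 0, 0, 0, 50],
  ],
)

```text
time_s: 4.82
ee_pos: [591.0, 86.6, 163.7]
tool_rot: [3.141, 0.003, 3.14]
contact_force: [0.5, 0.1, 1.2]
opening: 50.0
grip_force: 0.0
```

```bash
python3 - <<'E'
from h import *
st()
for c in ("scene","top"):
    im=optics.capture(c)
    for n in ("knob_grip","bolt_handle"):
        r=spotter.mark_of(c,n); print(c,n,[(np.round(toworld(c,q["location"]),1).tolist(),round(q["p"],2)) for q in r[:1]])
    if c=="scene": cv2.imwrite("pics/s3.png",cv2.resize(im[110:290,270:470],None,fx=3,fy=3,interpolation=2)[:,:,::-1])
E
```

```text
t 4.83 p [591.04  86.63 163.73] rot [3.1411 0.0034 3.1404] F [0.49 0.11 1.18] M [ 0.001  0.004 -0.034] op 50.0 g 0.0 q6 -1.443
scene knob_grip [([586.4, 88.2, 123.5], 0.86)]
scene bolt_handle [([598.1, -24.6, 72.5], 0.7)]
top knob_grip []
top bolt_handle []
```

View pics/s3.png

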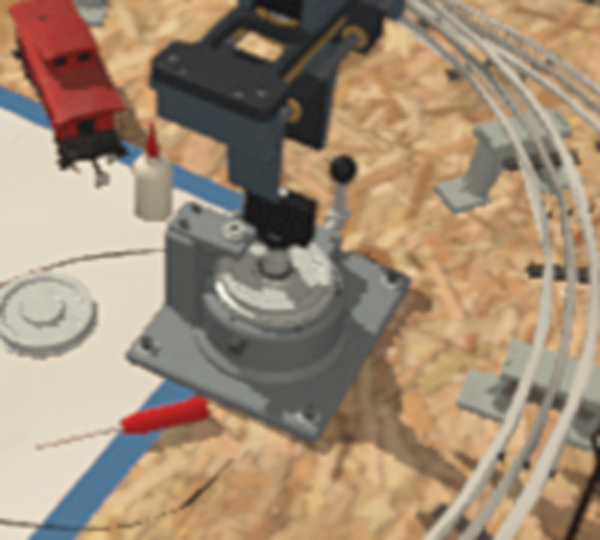

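The scene view shows the fingers open above and astride the bar knob (crop 280,215), with nothing else in the way. Next I'll descend and close gently.

Emit:
move_arm(
  plan=[
    [0, 0, 0.5, 0, 0, 0, 50],
    [0, 0, 1, 0, 0, 0, 50],
    [0, 0, 1, 0, 0, 0, 30],
    [0, 0, 1, 0, 0, 0, 5],
    [0, 0, 1, 0, 0, 0, 5],
    [0, 0, 1, 0, 0, 0, 5],
    [0, 0, 1, 0, 0, 0, 5],
    [0, 0, 1, 0, 0, 0, 5],
  ],
  grip_force=10,
)

```text
time_s: 6.12
ee_pos: [590.1, 85.8, 113.1]
tool_rot: [-3.14, 0.002, 3.141]
contact_force: [-1.0, -5.4, 5.1]
opening: 14.0
grip_force: 10.0
```

```bash
python3 -c "
from h import *
st()"
```

```text
t 6.12 p [590.13  85.79 113.06] rot [-3.1401e+00  1.9000e-03  3.1415e+00] F [-1.   -5.42  5.06] M [-0.856  0.086  0.241] op 14.0 g 10.0 q6 -1.444
```

Emit:
move_arm(
  plan=[
    [0, -0.025, 0, 0, 0, 0, 5],
    [0, -0.025, 0, 0, 0, 0, 5],
    [0, -0.025, 0, 0, 0, 0, 5],
    [0, -0.025, 0, 0, 0, 0, 5],
  ],
  grip_force=45,
)

```text
time_s: 6.62
ee_pos: [590.1, 85.8, 113.0]
tool_rot: [3.141, 0.002, 3.141]
contact_force: [0.3, -1.7, 5.5]
opening: 13.7
grip_force: 45.0
```

```bash
python3 -c "
from h import *
st()"
```

```text
t 6.62 p [590.15  85.81 113.05] rot [3.1410e+00 1.9000e-03 3.1412e+00] F [ 0.33 -1.74  5.47] M [-0.438  0.099  0.2  ] op 13.7 g 45.0 q6 -1.446
```

Emit:
move_arm(
  plan=[
    [0, -0.005, 0, 0, 0, 0.4, 5],
    [0, -0.005, 0, 0, 0, 0.8, 5],
    [0, -0.005, 0, 0, 0, 1.2, 5],
    [0, -0.005, 0, 0, 0, 1.2, 5],
  ],
)

```text
time_s: 7.12
ee_pos: [590.1, 85.4, 113.1]
tool_rot: [3.141, 0.002, 2.972]
contact_force: [-0.2, -3.9, 5.5]
opening: 13.9
grip_force: 45.0
```

```bash
python3 -c "
from h import *
st()"
```

```text
t 7.12 p [590.13  85.37 113.06] rot [3.1409e+00 1.8000e-03 2.9724e+00] F [-0.16 -3.9   5.49] M [-0.577  0.087 -0.253] op 13.9 g 45.0 q6 -1.277
```

Emit:
move_arm(
  plan=[
    [0, 0, 0, 0, 0, 0.3, 5],
    [0, 0, 0, 0, 0, 0.6, 5],
    [0, 0, 0, 0, 0, 0.6, 5],
  ],
)

```text
time_s: 7.5
ee_pos: [590.1, 85.2, 113.1]
tool_rot: [3.141, 0.002, 2.889]
contact_force: [0.1, -2.7, 5.7]
opening: 13.7
grip_force: 45.0
```

```bash
python3 -c "
from h import *
st()"
```

```text
t 7.5 p [590.06  85.16 113.07] rot [3.1412e+00 1.7000e-03 2.8891e+00] F [ 0.07 -2.7   5.73] M [-0.658  0.074 -0.111] op 13.7 g 45.0 q6 -1.194
```

```bash
cat > s.py <<'E'
from h import *
s=ctrl.sense(); print("t",round(s["time_s"],2),"yaw",round(s["tool_rot"][2],4),"F",np.round(s["contact_force"],1),"Mz",round(s["ft_torque"][2],3),"e6",round(s["effort"][5],3),"v6",round(s["joint_velocities"][5],3),"op",round(s["opening"],2))
E
python3 s.py
```

```text
t 7.5 yaw 2.8891 F [ 0.1 -2.7  5.7] Mz -0.111 e6 -0.082 v6 -0.002 op 13.67
```

Emit:
move_arm(
  plan=[
    [0, 0, 0, 0, 0, 0.25, 5],
    [0, 0, 0, 0, 0, 0.25, 5],
  ],
)

```text
time_s: 7.75
ee_pos: [590.0, 85.1, 113.1]
tool_rot: [3.141, 0.002, 2.854]
contact_force: [0.2, -3.5, 5.7]
opening: 13.9
grip_force: 45.0
```

```bash
python3 s.py
```

```text
t 7.75 yaw 2.8539 F [ 0.2 -3.5  5.7] Mz -0.202 e6 -0.18 v6 -0.001 op 13.91
```

Emit:
move_arm(
  plan=[
    [0, 0, 0, 0, 0, 0.25, 5],
    [0, 0, 0, 0, 0, 0.25, 5],
  ],
)

```text
time_s: 8.0
ee_pos: [590.0, 85.0, 113.1]
tool_rot: [3.141, 0.002, 2.818]
contact_force: [0.1, -2.7, 5.0]
opening: 13.9
grip_force: 45.0
```

```bash
python3 s.py
```

```text
t 8.0 yaw 2.8183 F [ 0.1 -2.7  5. ] Mz -0.38 e6 -0.373 v6 -0.004 op 13.86
```

Emit:
move_arm(
  plan=[
    [0, 0, 0, 0, 0, 0.25, 5],
    [0, 0, 0, 0, 0, 0.25, 5],
  ],
)

```text
time_s: 8.25
ee_pos: [590.0, 84.9, 113.1]
tool_rot: [3.141, 0.002, 2.783]
contact_force: [0.2, -3.8, 5.2]
opening: 13.9
grip_force: 45.0
```

```bash
python3 s.py
```

```text
t 8.25 yaw 2.7829 F [ 0.2 -3.8  5.2] Mz -0.508 e6 -0.508 v6 -0.001 op 13.93
```

Emit:
move_arm(
  plan=[
    [0, 0, 0, 0, 0, 0.2, 5],
    [0, 0, 0, 0, 0, 0.2, 5],
  ],
)

```text
time_s: 8.5
ee_pos: [590.0, 84.8, 113.0]
tool_rot: [3.141, 0.001, 2.756]
contact_force: [-1.1, -3.8, 5.6]
opening: 13.6
grip_force: 45.0
```

```bash
python3 s.py
```

```text
t 8.5 yaw 2.7557 F [-1.1 -3.8  5.6] Mz -0.309 e6 -0.297 v6 -0.001 op 13.57
```

Emit:
move_arm(
  plan=[
    [0, 0, 0, 0, 0, 0.2, 5],
    [0, 0, 0, 0, 0, 0.2, 5],
  ],
)

```text
time_s: 8.75
ee_pos: [589.9, 84.8, 113.1]
tool_rot: [-3.141, 0.002, 2.729]
contact_force: [-0.1, -3.6, 5.6]
opening: 13.7
grip_force: 45.0
```

```bash
python3 s.py
```

```text
t 8.75 yaw 2.7292 F [-0.1 -3.6  5.6] Mz 0.134 e6 0.138 v6 -0.001 op 13.74
```

The dip (down to about -0.5 N m) and then the zero crossing near yaw 2.737 are clear, so the knob is in the notch. I'll ease back a hair, let go so it centres itself, and raise the hand.

Emit:
move_arm(
  plan=[
    [0, 0, 0, 0, 0, -0.05, 5],
    [0, 0, 0, 0, 0, -0.05, 14],
    [0, 0, 0, 0, 0, -0.05, 30],
    [0, 0, 0, 0, 0, -0.05, 50],
    [0, 0, 0, 0, 0, -0.05, 50],
    [0, 0, -0.3, 0, 0, -0.05, 50],
    [0, 0, -0.8, 0, 0, -0.05, 50],
    [0, 0, -1.4, 0, 0, -0.05, 50],
    [0, 0, -1.4, 0, 0, -0.05, 50],
  ],
  grip_force=5,
)

```text
time_s: 9.88
ee_pos: [591.4, 85.6, 185.4]
tool_rot: [3.138, 0.006, 2.736]
contact_force: [0.9, -0.3, -0.2]
opening: 49.9
grip_force: 0.0
```

```bash
python3 -c "
from h import *
st(); print(row([596.3,-26.5,182],1.63))"
```

```text
t 9.88 p [591.35  85.59 185.44] rot [3.1379 0.0058 2.7359] F [ 0.85 -0.28 -0.24] M [-0.04  -0.024 -0.001] op 49.9 g 0.0 q6 -1.041
[-0.975, -2.021, 0.067, 0.047, 0.023, 7.921]
```

Emit:
move_arm(
  plan=[
    [-0.1, -0.2, 0, 0, 0, 1.1, 50],
    [-0.3, -0.6, 0, 0, 0, 2.3, 50],
    [-0.5, -1, 0, 0, 0, 3.5, 50],
    [-0.7, -1.4, 0, 0, 0, 4.7, 50],
    [-0.9, -1.8, 0, 0, 0, 5.9, 50],
    [-0.97, -2.02, 0, 0, 0, 7, 50],
    [-0.97, -2.02, 0, 0, 0, 7.9, 50],
    [-0.97, -2.02, 0, 0, 0, 7.9, 50],
    [-0.97, -2.02, 0, 0, 0, 7.9, 50],
    [-0.97, -2.02, 0, 0, 0, 7.9, 50],
  ],
)

```text
time_s: 11.12
ee_pos: [594.2, -26.5, 181.9]
tool_rot: [-3.141, -0.0, 1.634]
contact_force: [-0.4, 0.4, -0.8]
opening: 49.9
grip_force: 0.0
```

```bash
python3 - <<'E'
from h import *
st()
for c in ("scene","top","wrist"):
    im=optics.capture(c)
    if c=="wrist": cv2.imwrite("pics/w4.png",im[:,:,::-1])
    if c=="top": cv2.imwrite("pics/t4.png",cv2.resize(im[180:290,280:420],None,fx=5,fy=5,interpolation=2)[:,:,::-1])
    for n in ("knob_grip","bolt_handle"):
        r=spotter.mark_of(c,n); print(c,n,[(np.round(toworld(c,q["location"]),1).tolist(),round(q["p"],2)) for q in r[:1]])
print(row([596.3,-26.5,60],1.63))
E
```

```text
t 11.12 p [594.16 -26.48 181.86] rot [-3.1413e+00 -1.0000e-04  1.6342e+00] F [-0.37  0.36 -0.85] M [-0.126  0.064 -0.006] op 49.9 g 0.0 q6 -0.127
scene knob_grip [([586.6, 86.3, 124.5], 0.67)]
scene bolt_handle [([596.0, -25.3, 73.8], 0.69)]
top knob_grip [([586.7, 88.2, 123.4], 0.87)]
top bolt_handle [([597.3, -25.7, 69.2], 0.55)]
wrist knob_grip [([591.1, 86.9, 125.8], 0.58)]
wrist bolt_handle [([594.3, -23.5, 68.1], 0.77)]
[0.001, 0.041, 2.441, 0.001, -0.0, 0.022]
```

View pics/w4.png

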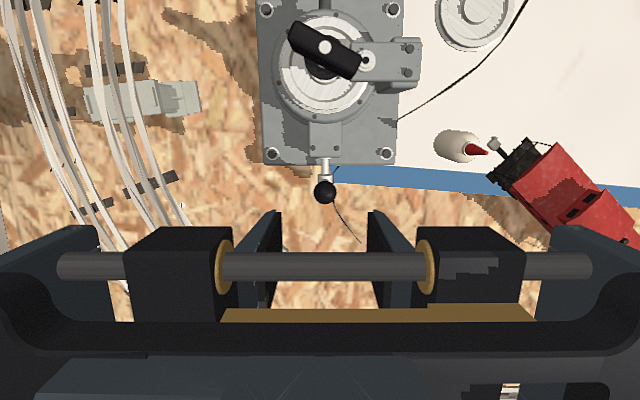

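View pics/t4.png

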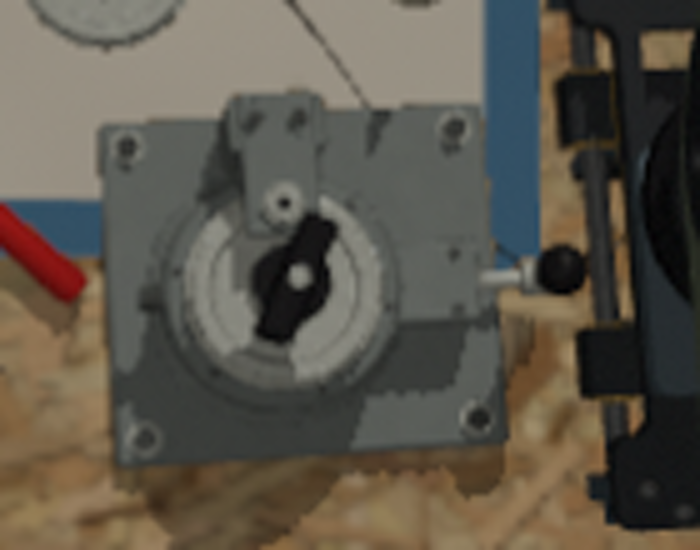

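The wrist view shows the ball at (324,192), centred between the finger tips (about 275 and 372). The knob, at (325,45), stays turned about 0.4 rad. I'll fix the ball position and descend around it.

```bash
python3 - <<'E'
from h import *
b=ray_at_z("wrist",(324,192),74); k=ray_at_z("wrist",(324,47),142); print(b,k); st(); print(row([b[0],b[1],60],1.63))
E
```

```text
[595.02513371 -25.07701963  74.        ] [588.1100666   86.38257337 142.        ]
t 11.57 p [594.25 -26.68 182.06] rot [ 3.1415e+00 -1.0000e-04  1.6330e+00] F [-0.31  0.01 -0.49] M [-0.065  0.067  0.014] op 49.8 g 0.0 q6 -0.126
[0.031, 0.017, 2.441, 0.001, -0.0, 0.022]
```

Emit:
move_arm(
  plan=[
    [0, 0.03, 0.8, 0, 0, 0, 50],
    [0, 0.03, 1.6, 0, 0, 0, 50],
    [0, 0.03, 2.2, 0, 0, 0, 50],
    [0, 0.03, 2.44, 0, 0, 0, 50],
    [0, 0.03, 2.44, 0, 0, 0, 35],
    [0, 0.03, 2.44, 0, 0, 0, 15],
    [0, 0.03, 2.44, 0, 0, 0, 15],
    [0, 0.03, 2.44, 0, 0, 0, 15],
    [0, 0.03, 2.44, 0, 0, 0, 15],
    [0, 0.03, 2.44, 0, 0, 0, 15],
  ],
  grip_force=8,
)

```text
time_s: 12.82
ee_pos: [594.9, -26.7, 61.1]
tool_rot: [-3.14, 0.0, 1.633]
contact_force: [-4.0, -0.6, 6.1]
opening: 21.1
grip_force: 8.0
```

```bash
python3 -c "
from h import *
st()"
```

```text
t 12.82 p [594.85 -26.73  61.09] rot [-3.1404e+00  1.0000e-04  1.6330e+00] F [-4.03 -0.61  6.11] M [-0.19   0.904  0.024] op 21.1 g 8.0 q6 -0.126
```

Emit:
move_arm(
  plan=[
    [0.02, -0.015, 0, 0, 0, 0, 15],
    [0.04, -0.015, 0, 0, 0, 0, 15],
    [0.06, -0.015, 0, 0, 0, 0, 15],
    [0.06, -0.015, 0, 0, 0, 0, 15],
  ],
)

```text
time_s: 13.32
ee_pos: [594.7, -24.1, 61.1]
tool_rot: [3.141, 0.001, 1.633]
contact_force: [-2.3, -2.0, 6.5]
opening: 21.1
grip_force: 8.0
```

Emit:
move_arm(
  plan=[
    [0.02, 0, 0, 0, 0, 0, 15],
    [0.04, 0, 0, 0, 0, 0, 15],
  ],
)

```text
time_s: 13.58
ee_pos: [594.6, -22.3, 61.1]
tool_rot: [3.141, 0.001, 1.633]
contact_force: [-2.5, -3.4, 7.3]
opening: 21.5
grip_force: 8.0
```

Emit:
move_arm(
  plan=[
    [0.02, 0, 0, 0, 0, 0, 15],
    [0.04, 0, 0, 0, 0, 0, 15],
  ],
)

```text
time_s: 13.82
ee_pos: [594.5, -20.2, 61.1]
tool_rot: [3.141, 0.001, 1.633]
contact_force: [-3.3, -2.2, 6.5]
opening: 21.3
grip_force: 8.0
```

Emit:
move_arm(
  plan=[
    [0.02, 0, 0, 0, 0, 0, 15],
    [0.04, 0, 0, 0, 0, 0, 15],
    [0.06, 0, 0, 0, 0, 0, 15],
  ],
)

```text
time_s: 14.2
ee_pos: [594.3, -17.2, 61.1]
tool_rot: [3.141, 0.001, 1.633]
contact_force: [-4.3, -2.3, 6.7]
opening: 21.1
grip_force: 8.0
```

Emit:
move_arm(
  plan=[
    [0.02, 0, 0, 0, 0, 0, 15],
    [0.04, 0, 0, 0, 0, 0, 15],
    [0.06, 0, 0, 0, 0, 0, 15],
  ],
)

```text
time_s: 14.58
ee_pos: [594.1, -14.2, 61.1]
tool_rot: [3.141, 0.001, 1.633]
contact_force: [-4.2, -2.9, 6.8]
opening: 20.9
grip_force: 8.0
```

```bash
python3 - <<'E'
from h import *
st(); im=optics.capture("wrist"); cv2.imwrite("pics/w5.png",im[:,:,::-1])
E
```

```text
t 14.57 p [594.07 -14.23  61.08] rot [3.1413e+00 1.0000e-03 1.6332e+00] F [-4.18 -2.85  6.8 ] M [-0.65   0.728  0.005] op 20.9 g 8.0 q6 -0.104
```

View pics/w5.png

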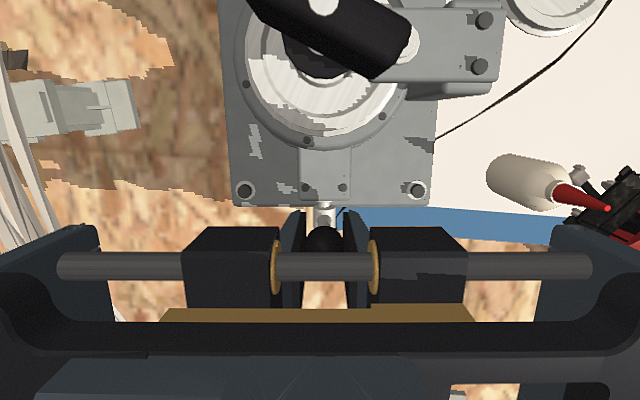

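The ball sits between the pads at about (324,240) and moves freely, so I'll continue.

Emit:
move_arm(
  plan=[
    [0.02, -0.01, 0, 0, 0, 0, 15],
    [0.04, -0.015, 0, 0, 0, 0, 15],
    [0.06, -0.015, 0, 0, 0, 0, 15],
  ],
)

```text
time_s: 15.0
ee_pos: [593.8, -11.3, 61.1]
tool_rot: [3.14, 0.001, 1.633]
contact_force: [-2.9, -3.0, 4.7]
opening: 21.0
grip_force: 8.0
```

Emit:
move_arm(
  plan=[
    [0.02, 0, 0, 0, 0, 0, 15],
    [0.04, 0, 0, 0, 0, 0, 15],
    [0.06, 0, 0, 0, 0, 0, 15],
  ],
)

```text
time_s: 15.38
ee_pos: [593.7, -8.3, 61.1]
tool_rot: [3.14, 0.001, 1.633]
contact_force: [-2.0, -2.3, 5.8]
opening: 21.2
grip_force: 8.0
```

Emit:
move_arm(
  plan=[
    [0.02, 0, 0, 0, 0, 0, 15],
    [0.04, 0, 0, 0, 0, 0, 15],
  ],
)

```text
time_s: 15.62
ee_pos: [593.5, -6.6, 61.1]
tool_rot: [3.14, 0.002, 1.634]
contact_force: [-2.4, -4.5, 5.5]
opening: 21.7
grip_force: 8.0
```

Emit:
move_arm(
  plan=[
    [0.02, 0, 0, 0, 0, 0, 15],
    [0.04, 0, 0, 0, 0, 0, 15],
  ],
)

```text
time_s: 15.88
ee_pos: [593.5, -6.3, 61.1]
tool_rot: [3.14, 0.005, 1.635]
contact_force: [-2.3, -10.9, 4.8]
opening: 21.0
grip_force: 8.0
```

The force rises to 11 N at 20.4 mm of travel, which is the end stop. I'll release and retreat upward.

Emit:
move_arm(
  plan=[
    [0.01, 0, 0, 0, 0, 0, 15],
    [0.01, 0, 0, 0, 0, 0, 15],
    [0.01, 0, 0, 0, 0, 0, 35],
    [0.01, 0, 0, 0, 0, 0, 50],
    [0.01, 0, 0, 0, 0, 0, 50],
    [0.01, 0, -0.5, 0, 0, 0, 50],
    [0, 0, -1.4, 0, 0, 0, 50],
    [-0.5, 0, -2.4, 0, 0, 0, 50],
    [-1.5, 0, -2.6, 0, 0, 0, 50],
    [-1.5, 0, -2.6, 0, 0, 0, 50],
  ],
)

```text
time_s: 17.12
ee_pos: [598.3, -81.0, 191.4]
tool_rot: [3.138, 0.001, 1.63]
contact_force: [0.0, 0.2, 0.6]
opening: 49.9
grip_force: 0.0
```

```bash
python3 - <<'E'
from h import *
import time
st()
optics.capture("top"); optics.capture("top")
for c in ("top","wrist"):
    st(); im=optics.capture(c); 
    if c=="wrist": cv2.imwrite("pics/w6.png",im[:,:,::-1])
    for n in ("knob_grip","bolt_handle","oil_bottle_mid","driver_mid","blank_mid"):
        r=spotter.mark_of(c,n); print(c,n,[(np.round(toworld(c,q["location"]),1).tolist(),round(q["p"],2)) for q in r[:1]])
E
```

```text
t 17.12 p [598.32 -81.05 191.37] rot [3.1384e+00 1.2000e-03 1.6297e+00] F [0.05 0.19 0.57] M [-0.049  0.021 -0.032] op 49.9 g 0.0 q6 -0.212
t 17.23 p [597.18 -78.47 189.6 ] rot [-3.1410e+00 -1.0000e-03  1.6319e+00] F [ 1.14  0.8  -0.03] M [-0.109  0.094  0.007] op 49.9 g 0.0 q6 -0.212
top knob_grip [([587.3, 90.2, 124.5], 0.72)]
top bolt_handle [([595.4, -8.8, 70.7], 0.67)]
top oil_bottle_mid [([729.7, 19.0, 40.9], 0.81)]
top driver_mid [([622.1, 215.1, 4.2], 0.83)]
top blank_mid [([736.3, 163.6, 3.4], 0.62)]
t 17.52 p [597.3  -77.69 189.54] rot [-3.1408e+00 -4.0000e-04  1.6341e+00] F [-0.18 -0.43  0.21] M [-0.045  0.11   0.034] op 50.0 g 0.0 q6 -0.212
wrist knob_grip []
wrist bolt_handle [([594.8, -6.5, 70.1], 0.95)]
wrist oil_bottle_mid [([728.7, 20.2, 46.6], 0.65)]
wrist driver_mid [([591.0, 84.3, 62.5], 0.69)]
wrist blank_mid []
```

View pics/w6.png

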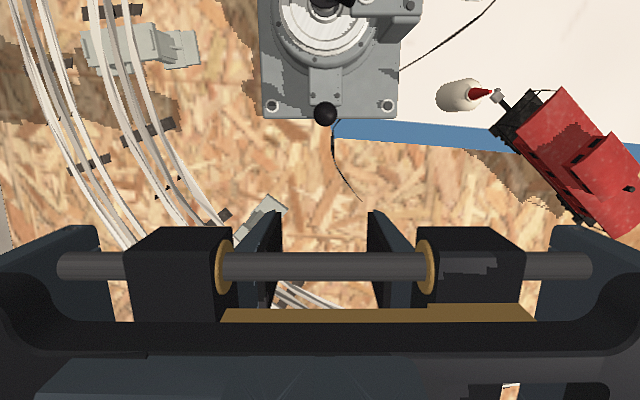

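```bash
python3 - <<'E'
from h import *
print(ray_at_z("wrist",(325,114),74)); st()
E
```

```text
[594.76885552  -6.1843383   74.        ]
t 17.82 p [597.48 -78.43 189.97] rot [-3.1415e+00 -1.0000e-04  1.6331e+00] F [0.39 0.51 0.27] M [-0.116  0.07   0.01 ] op 50.0 g 0.0 q6 -0.212
```

Home distance from vision is 18.9 mm, give or take 1.5 mm. To be certain, I'll make a light confirming push from behind with closed fingers.

```bash
python3 -c "
from h import *
st(); print(row([595.8,-45,62],1.63))"
```

```text
t 17.82 p [597.48 -78.43 189.97] rot [-3.1415e+00 -1.0000e-04  1.6331e+00] F [0.39 0.51 0.27] M [-0.116  0.07   0.01 ] op 50.0 g 0.0 q6 -0.212
[0.669, 0.008, 2.56, -0.0, -0.001, 0.022]
```

Emit:
move_arm(
  plan=[
    [0.3, 0, 0.8, 0, 0, 0, 0],
    [0.6, 0, 1.6, 0, 0, 0, 0],
    [0.65, 0, 2.3, 0, 0, 0, 0],
    [0.65, 0, 2.5, 0, 0, 0, 0],
    [0.65, 0, 2.5, 0, 0, 0, 0],
    [0.7, 0, 2.5, 0, 0, 0, 0],
    [0.74, 0, 2.5, 0, 0, 0, 0],
    [0.78, 0, 2.5, 0, 0, 0, 0],
  ],
)

```text
time_s: 18.82
ee_pos: [595.4, -39.6, 65.9]
tool_rot: [3.14, 0.0, 1.633]
contact_force: [0.4, 0.1, 0.2]
opening: 0.2
grip_force: 0.0
```

Emit:
move_arm(
  plan=[
    [0.02, 0, 0, 0, 0, 0, 0],
    [0.04, 0, 0, 0, 0, 0, 0],
  ],
)

```text
time_s: 19.08
ee_pos: [594.9, -37.6, 65.1]
tool_rot: [3.141, -0.0, 1.633]
contact_force: [-0.7, 0.3, 0.5]
opening: 0.4
grip_force: 0.0
```

Emit:
move_arm(
  plan=[
    [0.02, 0, 0, 0, 0, 0, 0],
    [0.04, 0, 0, 0, 0, 0, 0],
  ],
)

```text
time_s: 19.32
ee_pos: [594.8, -35.6, 65.0]
tool_rot: [-3.142, -0.0, 1.633]
contact_force: [0.2, 0.0, -0.4]
opening: 0.3
grip_force: 0.0
```

Emit:
move_arm(
  plan=[
    [0.02, 0, 0, 0, 0, 0, 0],
    [0.04, 0, 0, 0, 0, 0, 0],
  ],
)

```text
time_s: 19.58
ee_pos: [594.7, -33.7, 65.0]
tool_rot: [-3.142, 0.0, 1.633]
contact_force: [-0.4, -1.3, 0.4]
opening: 0.6
grip_force: 0.5
```

Emit:
move_arm(
  plan=[
    [0.02, 0, 0, 0, 0, 0, 0],
    [0.02, 0, 0, 0, 0, 0, 0],
  ],
)

```text
time_s: 19.82
ee_pos: [594.6, -33.4, 65.0]
tool_rot: [-3.142, 0.001, 1.633]
contact_force: [0.3, -3.8, 0.4]
opening: 0.3
grip_force: 1.8
```

Emit:
move_arm(
  plan=[
    [0.02, 0, 0, 0, 0, 0, 0],
    [0.02, 0, 0, 0, 0, 0, 0],
  ],
)

```text
time_s: 20.08
ee_pos: [594.6, -33.2, 65.1]
tool_rot: [3.142, 0.003, 1.634]
contact_force: [-0.8, -6.5, 0.2]
opening: 0.2
grip_force: 3.1
```

Emit:
move_arm(
  plan=[
    [0.03, 0, 0, 0, 0, 0, 0],
    [0.03, 0, 0, 0, 0, 0, 0],
  ],
)

```text
time_s: 20.32
ee_pos: [594.6, -33.0, 65.1]
tool_rot: [3.141, 0.005, 1.634]
contact_force: [0.4, -10.8, -0.1]
opening: 0.4
grip_force: 4.8
```

Emit:
move_arm(
  plan=[
    [-0.2, 0, 0, 0, 0, 0, 0],
    [-0.6, 0, 0, 0, 0, 0, 0],
    [-1.0, 0, -0.8, 0, 0, 0, 0],
    [-1.2, 0, -1.8, 0, 0, 0, 0],
    [-1.2, 0, -2.6, 0, 0, 0, 0],
    [-1.2, 0, -2.6, 0, 0, 0, 0],
    [-1.2, 0, -2.6, 0, 0, 0, 0],
    [-1.2, 0, -2.6, 0, 0, 0, 0],
  ],
)

```text
time_s: 21.32
ee_pos: [597.3, -90.0, 193.2]
tool_rot: [-3.138, -0.001, 1.633]
contact_force: [-0.2, -0.4, -0.5]
opening: 0.4
grip_force: 0.0
```

```bash
python3 -c "
from h import *
st(); print(ctrl.hand_in())"
```

```text
t 21.32 p [597.27 -90.01 193.24] rot [-3.1383e+00 -1.0000e-03  1.6329e+00] F [-0.22 -0.4  -0.49] M [-0.113  0.078  0.008] op 0.4 g 0.0 q6 -0.231
the job is handed in; nothing more can be done
None
```

The knob is in its notch (about 0.4 rad clockwise of the start), the bolt is against its end stop (about 20 mm of travel, pushed with no more than about 11 N), the arm is clear, and the job was handed in at 21.3 s.

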